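# Close the drying chamber and set its dial

## Robot

A 6-joint arm with a two-finger parallel gripper is mounted at the origin on the work surface. World frame = base frame: x ahead of the robot, y to its left, z up, the work surface at z = 0. Lengths are in m, angles in degrees, forces in N, time in s.
With the tool pointing down it reaches from about 0.35 to 0.875 m from the base axis. Payload 4.2 kg.
Tool frame: the origin (TCP) lies midway between the tips of the shut fingers; the grasp point (between the pads) lies 19 mm behind it; z points along the fingers, y is the line along which they close (so a half turn about z gives the same grasp; the last joint's range is limited). The gripper opens to 87 mm and grips with 3 to 60 N. Pads are 19 mm wide; open, the fingers measure 117 mm over their backs; the gripper's body (75 mm by 190 mm) begins 51 mm behind the grasp point.
Start: joints at [-53.022, 22.042, 0.453, 0, -68.411, -14.817], TCP at [0.236, -0.579, 0.223] pointing down, gripper open.
Joint ranges: [-179.83, 179.83], [-69.29, 118.12], [-61.27, 80.66], [-181.25, 117.63], [-171.15, -9.14], [-177.46, 177.46]. Speed limits (degrees/s): [159.86, 159.86, 180, 180, 180, 180].

## Interface

Orientations are given as a 3x3 rotation matrix whose columns are the frame's x, y, z axes.
In Python, from station import * gives the robot as it stands.
- The arm moves only by the tool move_arm, never from a script. Its argument "targets" is text: rows parted by semicolons, each of 4 numbers parted by spaces: the shift along the world's x, y, z in units of 25 mm (1.0 is 25 mm), then the turn about the world's z in units of 5 degrees (1.0 is 5 degrees). In form: tx ty tz spin; .... A call has 1 to 10 rows; each row shifts and turns the commanded pose from where the row before left it; what a row does not reach is not made up. A row lasts 1/12 s, in which the tool goes at most 41.7 mm and 7.16 degrees, less where a joint would pass 70% of its speed; a pose out of reach is approached as far as the arm can. A call is refused whole if a number of a shift passes 1 or a number of a turn 1, either way. A call with a gripper value outside its range is refused whole. "gripper" is the finger opening in mm, from 0 to 87, set as the call begins (left out, the last holds). The fingers move at their own pace and stop on an object; the grip force is fixed at half the most. Time passes only in rows, so rows that do not move let the fingers close. It gives the time, the measured TCP pose, the force, the opening and the grip force at its end, in the units of the state.
- sense(): the state, without advancing time (a new reading comes with each control period).
- capture(name): name is "scene" or "top" or "wrist"; returns a dict with "image" (400x640x3 uint8, blue, green, red), "fx", "fy", "cx", "cy" (pixels), "world_from_camera" (4x4, takes a point from camera to world coordinates); the wrist camera has in their place "hand_eye" (4x4, takes a point from camera to tool coordinates, whose origin is the TCP and whose axes are the flange's). Camera axes: x right, y up, looking along -z (the intrinsics and any distortion apply to the point x, -y, -z); pixel columns grow to the right and rows downward; lengths in m; the calibration is good to about 2 mm. The wrist camera is an equidistant fisheye: a pixel r from the principal point sees the ray r / f radians off the axis. A picture is of the moment at which its call begins: read the wrist's pose just before it. There is no depth.
- finish_job(): hands the job in; it is judged then, once.
The state is a dict: "time_s": time; "joints": joint angles; "joint_velocities": joint speeds; "effort": joint torques, N m; "tcp_pos": TCP position; "ee_rot": TCP orientation; "wrist_force": force on the tool from outside, world axes, zero at the start; "moment": the same for the moment, N m; "gripper_width": opening from 0.0 (shut) to 1.0 (fully open); "gripper_force": force on a finger pad.
Only numpy, scipy, OpenCV 4.12 (cv2) and the standard library are available. Lean on these libraries where they do the work, as an engineer would, in place of code of your own. Each camera call takes 0.05 s, during which the arm holds its last target. There are 200 camera calls.

## Task

Start the drying unit on the finds in its chamber. Take the lid out of the wire rack, lay it flat on the grey pad with its knob up and let go; then take it by the knob and set it gently on the round chamber rim so that it sits seated and level. With the lid on, turn the dial clockwise until its white pointer line points at the small metal set tab, leaving the tab where it is and the other things undisturbed.

Things in the scene. Friction and masses are not known exactly. Their poses are not given: they have to be found in the camera images.
- lid: loose aluminium lid, 0.2 kg: disc 130 mm across, black knob on top (24 mm across), centring boss below (84 mm across, tapering to 74). Origin: centre of the boss's underside; z points out through the knob: boss 0 to 6 mm, disc 6 to 12, knob 12 to 44. Starts on edge in one of the rack's slots, knob facing away from the robot (about +x), origin 75 mm and top edge 140 mm above the table
- rack: fixed wire rack, 150 x 96 mm, two slots 80 mm apart, at x = -40 and +40 mm in its own frame; its upright wires end 100 mm above the table. Origin: centre of its underside
- pad: fixed grey fabric pad on the table, 160 x 160 x 3 mm. Origin: centre of its underside, on the table
- unit: fixed white drying unit, a case 200 mm (x) by 300 mm (y) by 50 mm high; the chamber stands on its top at y = +75 mm, the dial at y = -85 mm in its own frame. Origin: centre of its underside, on the table; its front faces -x of its own frame
- chamber_rim (a point): centre of the open chamber's upper rim, 80 mm above the table; the steel wall is 112 mm across outside and 92 mm inside. The seated lid's boss hangs in it, with the lid's origin 6 mm below this point
- dial_grip (a point): point on the dial's axis at the height to grip, about 87 mm above the table. The black dial has a bar grip 42 mm long, 14 mm wide and 32 mm tall (topping out 94 mm above the table); this frame turns with the dial: its x axis runs along the bar, and the white pointer line is on the bar's -x end
- dial (a joint): angle of the dial, rad, growing clockwise seen from above (0 to 4.2); at 0 the pointer points to the unit's front. It stays where it is left
- mark_tip (a point): top of the small bare-metal set tab (14 mm radially, 6 mm wide, 8 mm tall) that stands beside the dial, 42 mm from the dial's axis and 60 mm above the table; the pointer must point at it
- setmark (a joint): angle of the set tab, rad, same zero and direction as the dial, so the dial is set when both are equal. It is stiff: leave it
- dish: bystander: plain aluminium disc 110 mm across, 6 mm thick, without knob, standing in the rack's other slot, its top edge about 119 mm high
- jar: bystander: glass jar, 66 mm across, 100 mm tall; origin under it
- bottle: bystander: green glass bottle, 60 mm across, 170 mm tall; origin under it
- canteen: bystander: aluminium canteen, 96 mm across, 145 mm tall; origin under it
- brush: bystander: brush 160 mm long, lying between robot and pad
- sandal: bystander: black rubber sandal, about 230 x 86 mm; origin under it
- carton: bystander: cardboard carton 60 x 90 x 40 mm; origin under it
- tin: bystander: dark tin, 40 mm across, 35 mm tall; origin under it
Things that resemble listed ones, but are neither listed nor needed, are in the scene too. Of the things like the pad, leave any that is pink; of the rest the larger one is meant.

How it is judged (in metres and radians):
On the way, in this order (a step that is already met when the one before it is completed fails the run):
1. the lid lies flat on the pad, knob up, let go (horizontal distance between lid and pad below 0.08 m and height (world z) of lid below 0.008 m and angle between lid's own z axis and vertical below 0.08 rad and contact force between lid and the fingers below 0.05 N), for 0.2 s.
2. the lid sits seated and level on the chamber rim, let go (horizontal distance between lid and chamber_rim below 0.007 m and z of lid in the frame of chamber_rim between -0.009 and -0.003 m and angle between lid's own z axis and vertical below 0.05 rad and contact force between lid and the fingers below 0.05 N), for 0.2 s.
3. the dial's pointer points at the set tab, with the lid still on (horizontal distance between lid and chamber_rim below 0.007 m and z of lid in the frame of chamber_rim between -0.009 and -0.003 m and angle between lid's own z axis and vertical below 0.05 rad and x of mark_tip in the frame of dial_grip below 0 m and y of mark_tip in the frame of dial_grip between -0.005 and 0.005 m), for 0.2 s.
At the end, for the whole second after the job is handed in: The lid rests on the chamber rim, boss in the chamber: within 7 mm of its centre, within 3 mm of its seated height, within 0.05 rad of level, at rest; and the dial's pointer line aims at the set tab within 5 mm at the tab (about 0.12 rad), the dial at rest (all of step 3 and linear speed of lid below 0.02 m/s and velocity of joint dial between -0.05 and 0.05 rad/s); the robot touches nothing.
It fails at once if a bystander is pushed more than 40 mm from its place (distance of any of jar, bottle, canteen, brush, sandal, carton, tin, dish from where it was at the start of the episode above 0.04 m).
It fails at once if the set tab is shifted by more than 5 mm (distance of mark_tip from where it was at the start of the episode above 0.005 m).
It fails at once if the lid is dropped or rammed on the unit (more than 60 N) (contact force between lid and unit above 60 N).
It also fails if it takes over 72 s, if anything falls off the work surface, if the arm or the gripper's body presses on something with over 40 N, if the wrist force passes 120 N, or if a joint passes its speed limit or range.

## Working session

There is one attempt and no reset: what is moved stays moved. The work goes in short steps, Python scripts to look and compute and a tool call to move; the robot and the scene stay as the last step left them, time stands still between calls to the robot, and variables do not carry over. Pictures are saved under pics/ and viewed, at most 10 in all, crops included, and the job is handed in when it is done.

Besides the shell and the picture viewer there is one more tool, called after ">>>" as name(argument=value, ...) on one line, values as JSON. move_arm: Moves the arm, as the interface text tells. Its arguments: {"type":"object","properties":{"targets":{"type":"string"},"gripper":{"type":"number"}},"required":["targets"]}

```bash
mkdir -p pics; ls
python3 - <<'E'
from station import *
import cv2
s=sense(); print(s)
for n in("scene","top"):
    c=capture(n); cv2.imwrite(f"pics/{n}0.png",c["image"]); print(n,c["fx"],c["fy"],c["cx"],c["cy"],c["world_from_camera"],[k for k in c])
c=capture("wrist"); cv2.imwrite("pics/w0.png",c["image"]); print({k:v for k,v in c.items() if k!="image"})
E
```

```text
pics
{'time_s': 0.0, 'joints': array([-5.30228421e+01,  2.20923710e+01,  3.79412907e-01, -2.95783702e-02,
       -6.84100737e+01, -1.48177324e+01]), 'joint_velocities': array([-6.03285362e-02,  9.08425480e-03,  4.18181096e-02, -3.72723839e-02,
        3.74467472e-05, -6.43597402e-02]), 'effort': array([ 7.47900208e-05, -3.90663207e+01,  1.87405944e+01,  4.21999902e+00,
        1.09414832e-02, -1.99433607e-04]), 'tcp_pos': array([ 0.23554685, -0.57826671,  0.2214386 ]), 'ee_rot': array([[-9.26209712e-01, -3.77007620e-01, -9.08093795e-04],
       [-3.77008704e-01,  9.26207547e-01,  2.00412596e-03],
       [ 8.55125694e-05,  2.19860019e-03, -9.99997579e-01]]), 'wrist_force': array([-0.3455    ,  0.90105788,  0.85096405]), 'moment': array([ 0.0329011 , -0.00828672, -0.00578099]), 'gripper_force': 0.0, 'gripper_width': 0.9999542297079507}
scene 421.271357068766 421.271357068766 316.04405326543497 199.45494120633523 [[ 0.29447486 -0.80456997  0.51570506  1.23263538]
 [ 0.95565547  0.2464055  -0.16126668 -0.20302687]
 [ 0.00267776  0.54032535  0.84145193  1.16625481]
 [ 0.          0.      
[... 179 characters left out ...]
9930724  -0.11749008  0.39398929]
 [-0.99993009  0.00317502  0.01138986  0.0272622 ]
 [ 0.01168399  0.1174612   0.99300874  1.47813748]
 [ 0.          0.          0.          1.        ]] ['image', 'fx', 'fy', 'cx', 'cy', 'world_from_camera']
{'fx': 309.70691628693146, 'fy': 309.70691628693146, 'cx': 320.44655872091954, 'cy': 198.1011556444745, 'hand_eye': array([[-2.92138630e-04,  9.57698350e-01,  2.87773844e-01,
         7.99143100e-02],
       [ 9.99999844e-01,  1.43039826e-04,  5.39137185e-04,
        -6.33173051e-04],
       [ 4.75167672e-04,  2.87773957e-01, -9.57698243e-01,
        -1.61734957e-01],
       [ 0.00000000e+00,  0.00000000e+00,  0.00000000e+00,
         1.00000000e+00]])}
```

View pics/scene0.png

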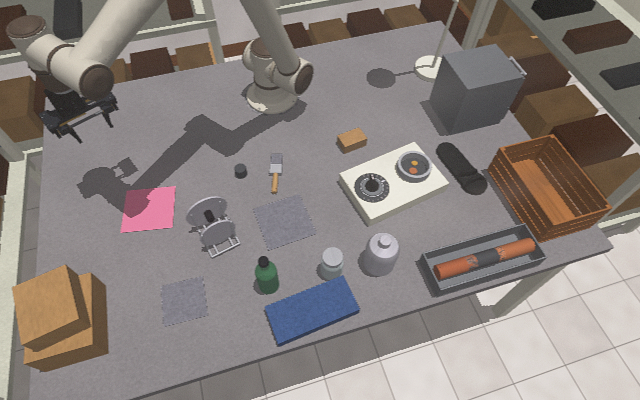

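View pics/top0.png

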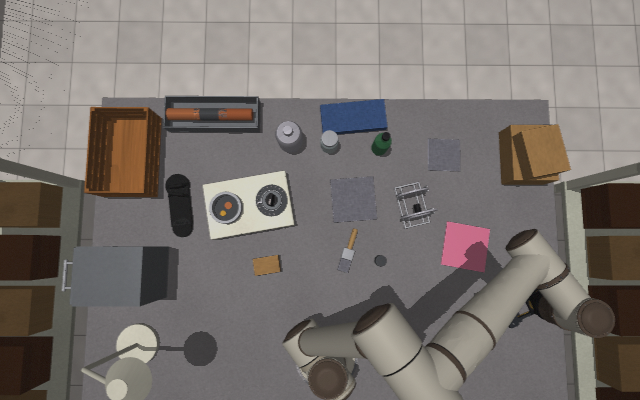

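The scene picture shows the rack at (215,232) with the knobbed disc at (208,212), pads at (285,221), (184,300) and pink (148,208), and the unit at (393,182). In the top picture the pads are at (354,199) large grey, (444,154) small grey and (466,246) pink. The rack is at (413,205), the dial at (271,200) and the chamber at (225,208).

```bash
cat > h.py <<'E'
from station import *
import cv2, numpy as np
from scipy.optimize import least_squares
def ray(c,uv):
    W=c["world_from_camera"]; d=np.array([(uv[0]-c["cx"])/c["fx"],-(uv[1]-c["cy"])/c["fy"],-1.])
    return W[:3,3],W[:3,:3]@d
def onz(c,uv,z):
    o,d=ray(c,uv); return o+d*(z-o[2])/d[2]
def proj(c,P):
    W=c["world_from_camera"]; p=W[:3,:3].T@(np.asarray(P,float)-W[:3,3])
    return np.array([c["cx"]+c["fx"]*p[0]/-p[2], c["cy"]-c["fy"]*p[1]/-p[2]])
def wcap():
    s=sense(); c=capture("wrist"); T=np.eye(4); T[:3,:3]=s["ee_rot"]; T[:3,3]=s["tcp_pos"]
    c["world_from_camera"]=T@c["hand_eye"]; return c
def wray(c,uv):
    x,y=uv[0]-c["cx"],uv[1]-c["cy"]; r=np.hypot(x,y); t=r/c["fx"]; k=np.sin(t)/max(r,1e-9)
    W=c["world_from_camera"]; return W[:3,3],W[:3,:3]@np.array([x*k,-y*k,-np.cos(t)])
def wonz(c,uv,z):
    o,d=wray(c,uv); return o+d*(z-o[2])/d[2]
def wproj(c,P):
    W=c["world_from_camera"]; p=W[:3,:3].T@(np.asarray(P,float)-W[:3,3]); q=np.array([p[0],-p[1]]); n=np.hypot(*q)
    return np.array([c["cx"],c["cy"]])+q/n*np.arctan2(n,-p[2])*c["fx"]
def crop(im,u,v,w,h,W,H):
    return cv2.resize(im[v:v+h,u:u+w],(W,H),interpolation=cv2.INTER_CUBIC)
E
python3 - <<'E'
from h import *
t=cv2.imread("pics/top0.png"); s=cv2.imread("pics/scene0.png")
a=np.hstack([crop(t,380,170,66,50,396,300),crop(s,180,185,66,50,396,300)])
b=np.hstack([crop(t,196,165,104,79,396,300),crop(s,335,140,115,87,396,300)])
cv2.imwrite("pics/c1.png",np.vstack([a,b]))
T=capture("top")
for n,uv,z in [("pad c",(354,199),.003),("pad TL",(331,179),.003),("TR",(374,177),.003),("BL",(335,223),.003),("BR",(378,219),.003),("rim",(225,208),.08),("dial",(271,200),.087),("knob",(417,208),.07)]: print(n,onz(T,uv,z))
E
```

```text
pad c [ 0.56329146 -0.1029705   0.003     ]
pad TL [ 0.63761135 -0.01820304  0.003     ]
TR [ 0.64572571 -0.17787017  0.003     ]
BL [ 0.4747023  -0.03276803  0.003     ]
BR [ 0.48974971 -0.19053409  0.003     ]
rim [0.52159487 0.35227515 0.08      ]
dial [0.54925339 0.19247424 0.087     ]
knob [ 0.52445248 -0.31852774  0.07      ]
```

View pics/c1.png

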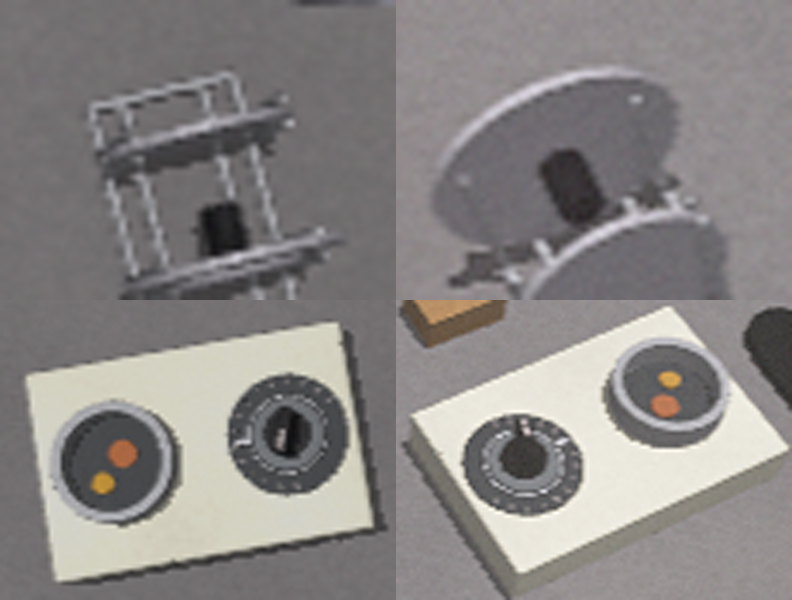

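Candidates for the lid in the top view: the near-slot disc with black knob (knob 417,208) and the far-slot plain dish (412,193). The crop confirms that the near disc carries the knob, so that is the lid. For the pad I take the larger grey one at (354,199), not the small grey (444,154) or the pink one. The set tab is probably near top pixel (260,201), which I'll check close up later. Next I move over the rack.

>>> move_arm(targets="0 0 1 1;0.7 0.7 1 1;0.7 0.7 0 1;0.7 0.7 0 1;0.7 0.7 0 1;0.7 0.7 0 1;0.7 0.7 0 1;0.7 0.7 0 1;0.7 0.7 0 1;0.7 0.7 0 1", gripper=60)

```text
time_s: 1.03
tcp_pos: [0.3939, -0.4202, 0.2724]
ee_rot: [[-0.302, -0.953, -0.0], [-0.953, 0.302, 0.0], [-0.0, 0.0, -1.0]]
wrist_force: [1.3, -0.5, 0.2]
gripper_width: 0.693
gripper_force: 0.0
```

>>> move_arm(targets="0.7 0.7 0 1;0.7 0.7 0 1;0.7 0.7 0 1;0.7 0.7 0 1;0.7 0.7 0 1;0.7 0.5 0 1;0.3 0 0 0;0 0 0 0;0 0 0 0")

```text
time_s: 1.78
tcp_pos: [0.5056, -0.3215, 0.2721]
ee_rot: [[0.21, -0.978, -0.001], [-0.978, -0.21, 0.0], [-0.001, 0.001, -1.0]]
wrist_force: [-0.3, -0.9, 1.1]
gripper_width: 0.687
gripper_force: 0.0
```

Run:
```python
from h import *
c=wcap(); cv2.imwrite("pics/w1.png",c["image"]); s=sense(); print(s["tcp_pos"],s["ee_rot"],s["joints"])
import pickle; pickle.dump(c,open("w1.pkl","wb"))
t=capture("top")["image"]
```

```text
[ 0.50512063 -0.3217104   0.27222736] [[ 2.09079491e-01 -9.77898133e-01 -1.00367632e-03]
 [-9.77898527e-01 -2.09079867e-01  2.84275683e-04]
 [-4.87841173e-04  9.22057383e-04 -9.99999456e-01]] [-1.70162314e+01  1.78337730e+01  1.35181524e+00  1.30741658e-03
 -7.35777977e+01  2.90842890e+01]
```

View pics/w1.png

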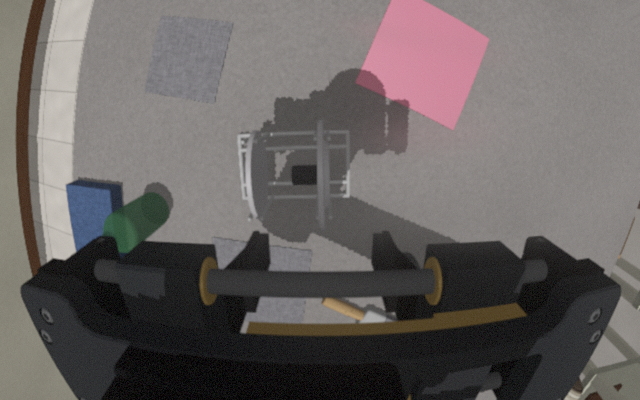

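The wrist view shows the lid edge-on as a vertical line at about (322,173) with its knob at (303,175), and the dish at about (253,175). I'll fit the lid pose by overlaying a model.

```bash
cat > lid.py <<'E'
from h import *
a=np.linspace(0,2*np.pi,73)
def rim(o,yaw,r,h):  # circle radius r at lid-z h, lid standing with z axis horizontal at yaw
    n=np.array([np.cos(yaw),np.sin(yaw),0]); t=np.array([-n[1],n[0],0])
    return [o+n*h+r*(np.cos(x)*t+np.sin(x)*np.array([0,0,1.])) for x in a]
def draw(im,pr,o,yaw,u,v,k):
    for r,h,col in [(.065,.006,(0,0,255)),(.065,.012,(0,255,0)),(.012,.044,(0,255,255))]:
        p=np.array([pr(P) for P in rim(o,yaw,r,h)]); p=((p-[u,v]+.5)*k-.5)
        cv2.polylines(im,[np.round(p).astype(int)],True,col,1)
E
python3 - <<'E'
from lid import *
import pickle
c=pickle.load(open("w1.pkl","rb"))
o=np.array([.496,-.326,.075]); yaw=np.radians(12.5)
im=c["image"]; A=crop(im,235,110,120,125,480,500); draw(A,lambda P:wproj(c,P),o,yaw,235,110,4)
T=capture("top"); t=cv2.imread("pics/top0.png"); B=crop(t,385,180,60,60,300,300); draw(B,lambda P:proj(T,P),o,yaw,385,180,5)
S=capture("scene"); s=cv2.imread("pics/scene0.png"); D=crop(s,180,190,60,60,300,300); draw(D,lambda P:proj(S,P),o,yaw,180,190,5)
R=np.zeros((600,300,3),np.uint8); R[:300]=B; R[300:]=D
L=np.zeros((600,480,3),np.uint8); L[:500]=A
cv2.imwrite("pics/c2.png",np.hstack([L,R]))
E
```

```text
(no output)
```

View pics/c2.png

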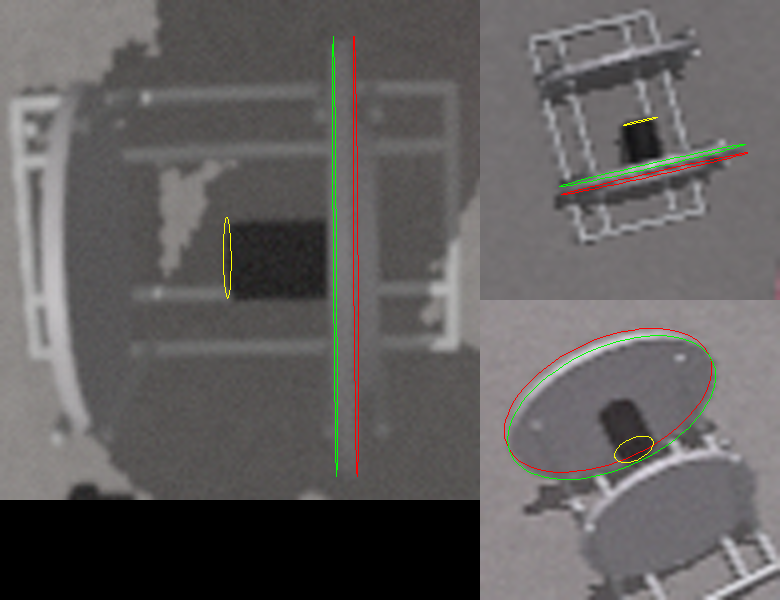

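>>> move_arm(targets="-0.06 -0.09 -1 0;0 0 -1 0;0 0 -1 0;0 0 -1 0;0 0 -1 0;0 0 -1 0;0 0 0 0;0 0 0 0")

```text
time_s: 2.65
tcp_pos: [0.5033, -0.324, 0.1219]
ee_rot: [[0.21, -0.978, -0.003], [-0.978, -0.21, 0.0], [-0.001, 0.003, -1.0]]
wrist_force: [1.1, -0.1, 0.7]
gripper_width: 0.689
gripper_force: 0.0
```

>>> move_arm(targets="0 0 0 0;0 0 0 0;0 0 0 0;0 0 0 0;0 0 0 0;0 0 0 0;0 0 0 0", gripper=0)

```text
time_s: 3.23
tcp_pos: [0.5044, -0.3235, 0.1228]
ee_rot: [[0.211, -0.978, 0.0], [-0.978, -0.211, -0.0], [0.0, -0.0, -1.0]]
wrist_force: [-0.2, 0.2, 0.3]
gripper_width: 0.245
gripper_force: 0.0
```

>>> move_arm(targets="0 0 0 0;0 0 0 0;0 0 0 0;0 0 0 0;0 0 0 0;0 0 0 0")

```text
time_s: 3.73
tcp_pos: [0.5044, -0.3235, 0.1225]
ee_rot: [[0.211, -0.978, 0.0], [-0.978, -0.211, 0.0], [0.0, -0.0, -1.0]]
wrist_force: [0.3, 0.2, -0.8]
gripper_width: 0.067
gripper_force: 30.0
```

>>> move_arm(targets="0 0 0.4 0;0 0 1 0;0 0 1 0;0 0 1 0;0 0 1 0;0 0 1 0;0 0 0 0")

```text
time_s: 4.32
tcp_pos: [0.5064, -0.3251, 0.2643]
ee_rot: [[0.211, -0.977, 0.01], [-0.977, -0.211, -0.006], [0.008, -0.009, -1.0]]
wrist_force: [0.7, -0.2, -0.3]
gripper_width: 0.066
gripper_force: 30.0
```

Run:
```python
from h import *
c=wcap(); s=sense(); t=capture("scene")
cv2.imwrite("pics/c3.png",np.hstack([crop(c["image"],100,50,440,330,400,300),crop(t["image"],130,120,160,120,400,300)]))
```

```text
(no output)
```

View pics/c3.png

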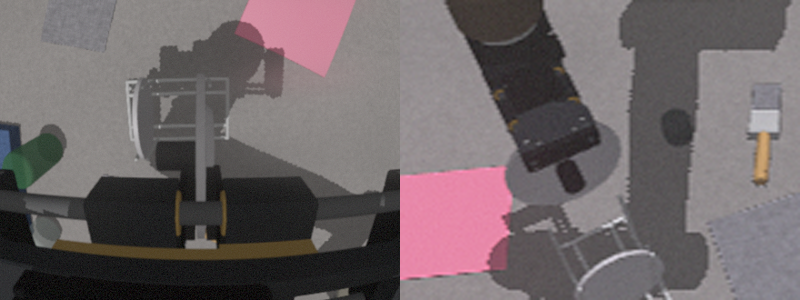

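The lid is held by its top edge: opening 5.8 mm, and the scene crop shows the disc under the gripper, clear of the rack. Next I carry it to the pad.

>>> move_arm(targets="0.4 0.93 0 0;0.45 0.93 0 0;0.45 0.93 0 0;0.45 0.93 0 0;0.45 0.93 0 0;0.45 0.93 0 0;0.45 0.93 0 0;0.45 0.93 0 0;0.45 0.93 0 0;0.4 0.93 0 0")

```text
time_s: 5.25
tcp_pos: [0.6137, -0.0897, 0.2553]
ee_rot: [[0.21, -0.978, -0.004], [-0.978, -0.21, 0.0], [-0.001, 0.004, -1.0]]
wrist_force: [0.6, 0.4, -2.4]
gripper_width: 0.066
gripper_force: 30.0
```

>>> move_arm(targets="0 0 -1 0;0 0 -1 0;0 0 -1 0;0 0 -1 0;0 0 -0.6 0;0 0 -0.4 0;0 0 0 0;0 0 0 0")

```text
time_s: 5.92
tcp_pos: [0.614, -0.0912, 0.1318]
ee_rot: [[0.211, -0.978, -0.002], [-0.978, -0.211, -0.001], [0.0, 0.002, -1.0]]
wrist_force: [1.1, 0.0, -2.0]
gripper_width: 0.065
gripper_force: 30.0
```

>>> move_arm(targets="0 0 -0.3 0;0 0 -0.2 0;0 0 -0.1 0;0 0 0 0;0 0 0 0")

```text
time_s: 6.33
tcp_pos: [0.6143, -0.0911, 0.1177]
ee_rot: [[0.211, -0.978, 0.0], [-0.978, -0.211, -0.0], [0.0, -0.0, -1.0]]
wrist_force: [1.0, 1.1, -2.3]
gripper_width: 0.064
gripper_force: 30.0
```

>>> move_arm(targets="0 0 -0.08 0;0 0 0 0;0 0 0 0")

```text
time_s: 6.58
tcp_pos: [0.6143, -0.091, 0.1156]
ee_rot: [[0.211, -0.978, 0.0], [-0.978, -0.211, 0.0], [0.0, -0.0, -1.0]]
wrist_force: [-0.0, -0.2, -2.1]
gripper_width: 0.065
gripper_force: 30.0
```

>>> move_arm(targets="0 0 -0.06 0;0 0 0 0;0 0 0 0")

```text
time_s: 6.83
tcp_pos: [0.6149, -0.0911, 0.1153]
ee_rot: [[0.211, -0.977, 0.002], [-0.977, -0.211, -0.0], [0.001, -0.002, -1.0]]
wrist_force: [-1.4, -0.1, 4.7]
gripper_width: 0.068
gripper_force: 30.0
```

The lid's edge stands on the pad (force +4.7 N). I open a little while nudging toward −n so that it leans onto the robot-side finger.

>>> move_arm(targets="-0.12 -0.02 0 0;-0.14 -0.03 0 0;-0.14 -0.03 0 0;-0.14 -0.03 0 0;-0.1 -0.02 0 0;-0.1 -0.02 0 0;0 0 0 0", gripper=24)

```text
time_s: 7.42
tcp_pos: [0.595, -0.0949, 0.114]
ee_rot: [[0.21, -0.978, -0.001], [-0.978, -0.21, 0.0], [-0.0, 0.001, -1.0]]
wrist_force: [-0.5, -0.4, -0.2]
gripper_width: 0.272
gripper_force: 0.1
```

Run:
```python
from h import *
c=wcap(); t=capture("scene")
cv2.imwrite("pics/c4.png",np.hstack([crop(c["image"],100,50,440,330,400,300),crop(t["image"],200,120,160,120,400,300)]))
```

```text
(no output)
```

View pics/c4.png

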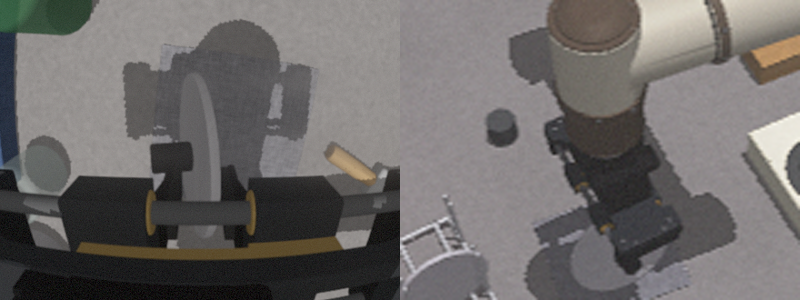

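The lid is leaning toward the robot-side finger (its top is near the right finger, knob on the left). Next I open fully while lowering slightly, then retract up.

>>> move_arm(targets="0 0 -0.1 0;0 0 -0.15 0;0 0 -0.15 0;0 0 -0.1 0;0 0 -0.1 0;0 0 -0.1 0;0 0 0 0;0 0 0 0;0 0 0 0;0 0 0 0", gripper=87)

```text
time_s: 8.35
tcp_pos: [0.5959, -0.0948, 0.0967]
ee_rot: [[0.211, -0.978, 0.0], [-0.978, -0.211, 0.0], [0.0, -0.0, -1.0]]
wrist_force: [-0.1, -0.8, 0.7]
gripper_width: 0.944
gripper_force: 0.1
```

>>> move_arm(targets="-0.3 -0.07 0 0;-0.3 -0.07 0 0;-0.2 -0.05 0 0;0 0 0 0")

```text
time_s: 8.68
tcp_pos: [0.5739, -0.0999, 0.0966]
ee_rot: [[0.21, -0.978, -0.002], [-0.978, -0.21, 0.0], [-0.0, 0.001, -1.0]]
wrist_force: [-0.0, -0.0, -0.0]
gripper_width: 1.0
gripper_force: 0.4
```

Run:
```python
from h import *
c=wcap(); t=capture("scene")
cv2.imwrite("pics/c5.png",np.hstack([crop(c["image"],100,50,440,330,400,300),crop(t["image"],200,120,160,120,400,300)]))
```

```text
(no output)
```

View pics/c5.png

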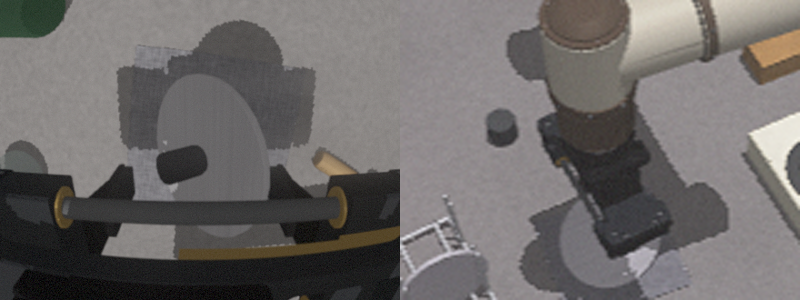

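The lid leans on the robot-side finger, knob side up, at about 50°. I raise the tool so that it settles onto the pad.

>>> move_arm(targets="-0.3 -0.07 0 0;0 0 0.5 0;0 0 1 0;0 0 1 0;0 0 1 0;0 0 1 0;0 0 1 0;0 0 0 0;0 0 0 0")

```text
time_s: 9.53
tcp_pos: [0.5691, -0.1012, 0.2359]
ee_rot: [[0.211, -0.978, 0.005], [-0.978, -0.211, 0.001], [0.0, -0.005, -1.0]]
wrist_force: [-0.5, -0.4, -0.8]
gripper_width: 0.997
gripper_force: 0.0
```

Run:
```python
from h import *
import pickle
c=wcap(); t=capture("scene"); pickle.dump(c,open("w2.pkl","wb")); cv2.imwrite("pics/w2.png",c["image"])
cv2.imwrite("pics/c6.png",np.hstack([crop(c["image"],100,50,440,330,400,300),crop(t["image"],200,120,160,120,400,300)]))
```

```text
(no output)
```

View pics/c6.png

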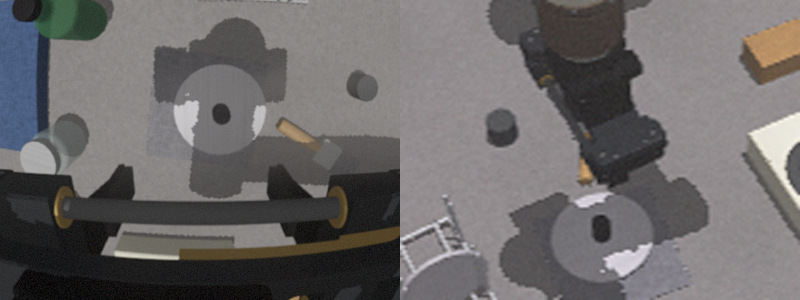

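The lid lies flat, knob up, on the large grey pad (knob at about wrist pixel (343,174)). Now I fit the knob position by code.

```bash
cat > knob.py <<'E'
from h import *
a=np.linspace(0,2*np.pi,48,endpoint=False)
def hullc(pr,xy,z0,z1,r,shape):
    P=np.array([pr([xy[0]+r*np.cos(t),xy[1]+r*np.sin(t),z]) for t in a for z in (z0,z1)],np.float32)
    m=cv2.moments(cv2.convexHull(P)); return np.array([m["m10"],m["m01"]])/m["m00"],m["m00"]
def dark(im,uv,th,rad=30):
    g=cv2.cvtColor(im,cv2.COLOR_BGR2GRAY); m=(g<th).astype(np.uint8)
    n,l,st,ce=cv2.connectedComponentsWithStats(m); k=[i for i in range(1,n) if st[i,4]>40 and np.hypot(*(ce[i]-uv))<rad]
    i=min(k,key=lambda i:np.hypot(*(ce[i]-uv))); return ce[i],st[i]
def fit(pr,obs,xy0,z0,z1,r):
    return least_squares(lambda p:hullc(pr,p,z0,z1,r,None)[0]-obs,xy0,diff_step=1e-3).x
E
python3 - <<'E'
from knob import *
import pickle
c=pickle.load(open("w2.pkl","rb"))
g0=wonz(c,(343,174),.047); print("guess",g0)
S=capture("scene")
for nm,im,uv,pr in [("w",c["image"],(343,174),lambda P:wproj(c,P)),("s",S["image"],(440,211),None)]:
    if nm=="s": pr=lambda P:proj(S,P); uv=(200+201*.4,120+228*.4)
    for th in (45,60,75):
        try:
            ce,st=dark(im,np.array(uv),th); x=fit(pr,ce,g0[:2],.015,.047,.012); print(nm,th,ce,st,x,hullc(pr,x,.015,.047,.012,None))
        except Exception as e: print(nm,th,e)
E
```

```text
guess [ 0.54467465 -0.11047489  0.047     ]
w 45 min() iterable argument is empty
w 60 [343.00321543 175.09324759] [334 165  19  21 311] [ 0.54289113 -0.10662858] (array([343.00321365, 175.09324761]), 417.5496285322588)
w 75 [342.95738636 174.95454545] [334 164  19  23 352] [ 0.54298478 -0.10678454] (array([342.95738758, 174.95454516]), 417.439272480784)
s 45 [288.58333333 187.76388889] [277 181  25  14  72] [ 0.46756051 -0.05773892] (array([288.58333268, 187.76388844]), 76.04260674491525)
s 60 [280.140625 211.      ] [277 206   7  11  64] [ 0.54523407 -0.10619349] (array([280.14062455, 211.00000153]), 79.68521947786212)
s 75 [280. 211.] [277 206   7  11  69] [ 0.54510451 -0.10661635] (array([280.00000175, 210.99999955]), 79.68969425978139)
```

>>> move_arm(targets="-1 -0.2 -1 0;0 0 -1 0;0 0 -1 0;0 0 -1 0;0 0 -1 0;0 0 0 0;0 0 0 0")

```text
time_s: 10.27
tcp_pos: [0.542, -0.1065, 0.1073]
ee_rot: [[0.211, -0.977, -0.005], [-0.978, -0.211, -0.001], [-0.0, 0.005, -1.0]]
wrist_force: [0.1, -0.4, 0.2]
gripper_width: 1.003
gripper_force: 0.0
```

Run:
```python
from knob import *
c=wcap(); pr=lambda P:wproj(c,P); s=sense()
g=np.array([.544,-.1065]); uv=hullc(pr,g,.015,.047,.012,0); print(uv)
for th in (50,60,75):
    try:
        ce,st=dark(c["image"],uv[0],th); print(th,ce,st,fit(pr,ce,g,.015,.047,.012))
    except Exception as e: print(th,e)
cv2.imwrite("pics/w3.png",c["image"]); print(s["tcp_pos"])
```

```text
(array([316.93394041, 208.96967378]), 1031.0188708952628)
50 min() iterable argument is empty
60 [318.23643411 197.93410853] [306 191  26  17 258] [ 0.54493228 -0.11586945]
75 [318.156708   208.66629087] [304 190  30  38 887] [ 0.54309922 -0.10695878]
[ 0.54352272 -0.10647083  0.10904107]
```

>>> move_arm(targets="0 0 -1 0;0 0 -1 0;0 0 -0.8 0;0 0 -0.4 0;0 0 -0.2 0;0 0 0 0;0 0 0 0")

```text
time_s: 10.9
tcp_pos: [0.5445, -0.1063, 0.0254]
ee_rot: [[0.211, -0.977, 0.003], [-0.977, -0.211, -0.0], [0.001, -0.002, -1.0]]
wrist_force: [0.0, 0.0, 1.0]
gripper_width: 0.995
gripper_force: 0.0
```

>>> move_arm(targets="0 0 0 0;0 0 0 0;0 0 0 0;0 0 0 0;0 0 0 0;0 0 0 0;0 0 0 0;0 0 0 0;0 0 0 0;0 0 0 0", gripper=0)

```text
time_s: 11.73
tcp_pos: [0.5433, -0.1063, 0.024]
ee_rot: [[0.211, -0.978, -0.0], [-0.978, -0.211, -0.0], [-0.0, 0.0, -1.0]]
wrist_force: [-0.4, -0.1, -0.7]
gripper_width: 0.329
gripper_force: 0.0
```

>>> move_arm(targets="0 0 0 0;0 0 0 0;0 0 0 0;0 0 0 0")

```text
time_s: 12.07
tcp_pos: [0.5433, -0.1063, 0.024]
ee_rot: [[0.211, -0.978, 0.0], [-0.978, -0.211, 0.0], [0.0, -0.0, -1.0]]
wrist_force: [0.7, -0.9, -0.4]
gripper_width: 0.269
gripper_force: 30.0
```

Knob gripped (23.4 mm). I lift, and fit the unit's pose from the two fixed cameras' initial pictures.

>>> move_arm(targets="0 0 0.5 0;0 0 1 0;0 0 1 0;0 0 1 0;0 0 1 0;0 0 1 0;0 0 1 0;0 0 1 0;0 0 0 0")

```text
time_s: 12.82
tcp_pos: [0.546, -0.1066, 0.2169]
ee_rot: [[0.212, -0.977, 0.01], [-0.977, -0.212, -0.001], [0.003, -0.01, -1.0]]
wrist_force: [1.6, 0.2, -1.2]
gripper_width: 0.267
gripper_force: 30.0
```

```bash
cat > unit.py <<'E'
from h import *
def model(p):
    x,y,th=p; R=np.array([[np.cos(th),-np.sin(th)],[np.sin(th),np.cos(th)]]); a=np.linspace(0,2*np.pi,120)
    L=[]
    for r in (.056,.046): L.append(np.c_[r*np.cos(a),.075+r*np.sin(a),0*a+.08])
    u=np.linspace(-1,1,80)
    for s in (-1,1): L+= [np.c_[0*u+s*.1,.15*u,0*u+.05],np.c_[.1*u,0*u+s*.15,0*u+.05]]
    L=np.vstack(L); L[:,:2]=L[:,:2]@R.T+[x,y]; return L
def fitunit(views,p0,n=4):
    D=[]
    for cam,im in views:
        g=cv2.GaussianBlur(cv2.cvtColor(im,cv2.COLOR_BGR2GRAY),(3,3),0)
        D.append(cv2.distanceTransform(255-cv2.Canny(g,60,140),cv2.DIST_L2,5))
    def f(p,o=None):
        r=[]
        for i,((cam,_),d) in enumerate(zip(views,D)):
            q=np.array([proj(cam,P) for P in model(p)],np.float32)
            v=cv2.remap(d,q[None,:,0],q[None,:,1],cv2.INTER_LINEAR)[0]; r.append(np.minimum(v,6))
        return np.hstack(r)
    best=min((least_squares(f,np.array(p0)+[dx,dy,dt],loss="soft_l1",f_scale=1,diff_step=1e-3) for dx in(-.005,.005) for dy in (-.005,.005) for dt in (-.03,.03)),key=lambda r:r.cost)
    return best.x,best.cost
E
python3 - <<'E'
from unit import *
T=capture("top");S=capture("scene"); t=cv2.imread("pics/top0.png"); s=cv2.imread("pics/scene0.png")
c=np.array([.5216,.3523]); d=np.array([.5493,.1925]); e=(c-d)/np.linalg.norm(c-d); th=np.arctan2(-e[0],e[1]); o=d+e*.085
print("guess dist",np.linalg.norm(c-d),o,np.degrees(th))
for v in ([(T,t)],[(S,s)],[(T,t),(S,s)]):
    p,co=fitunit(v,[*o,th]); R=np.array([[np.cos(p[2]),-np.sin(p[2])],[np.sin(p[2]),np.cos(p[2])]])
    print(p,co,"rim",p[:2]+R@[0,.075],"dial",p[:2]+R@[0,-.085])
print(sense()["tcp_pos"])
E
```

```text
guess dist 0.16218301390712903 [0.53478245 0.27625106] 9.834028081788295
[0.53843726 0.27939646 0.18399153] 132.57779479026794 rim [0.52471562 0.35313056] dial [0.55398845 0.19583116]
[0.54184115 0.27801187 0.17760003] 80.77595472335815 rim [0.52859106 0.35183216] dial [0.55685792 0.19434887]
[0.53989885 0.27867987 0.17590509] 256.6809700727463 rim [0.5267739  0.35252251] dial [0.55477379 0.19499154]
[ 0.54305487 -0.10606447  0.21180431]
```

>>> move_arm(targets="0 0.5 0 0;0 1 0 0;0 1 0 0;0 1 0 0;0 1 0 0;0 1 0 0;0 1 0 0;0 1 0 0;0 1 0 0;0 1 0 0")

```text
time_s: 13.75
tcp_pos: [0.5418, 0.1326, 0.2093]
ee_rot: [[0.211, -0.978, -0.004], [-0.978, -0.211, -0.002], [0.001, 0.004, -1.0]]
wrist_force: [0.4, -0.4, -1.2]
gripper_width: 0.265
gripper_force: 30.0
```

>>> move_arm(targets="0 1 0 0;0 1 0 0;0 1 0 0;0 1 0 0;-0.2 1 0 0;-0.2 1 0 0;-0.2 1 0 0;0 1 0 0;0 1 0 0;0 1 0 0")

```text
time_s: 14.58
tcp_pos: [0.5266, 0.3823, 0.2089]
ee_rot: [[0.211, -0.977, -0.004], [-0.977, -0.211, -0.003], [0.002, 0.004, -1.0]]
wrist_force: [0.4, -0.5, -0.8]
gripper_width: 0.266
gripper_force: 30.0
```

>>> move_arm(targets="0 1 0 0;0 1 0 0;0 1 0 0;0 0.5 0 0;0 0 0 0;0 0 0 0")

```text
time_s: 15.08
tcp_pos: [0.5272, 0.4687, 0.2092]
ee_rot: [[0.211, -0.977, -0.003], [-0.977, -0.211, -0.003], [0.003, 0.003, -1.0]]
wrist_force: [-0.2, -0.5, -2.1]
gripper_width: 0.264
gripper_force: 30.0
```

Run:
```python
from h import *
import pickle
c=wcap(); pickle.dump(c,open("w4.pkl","wb")); im=c["image"].copy(); print(sense()["tcp_pos"])
a=np.linspace(0,2*np.pi,90); cx=np.array([.5267,.3525])
for P,z,r,col in [(cx,.08,.056,(0,255,0)),(cx,.08,.046,(0,0,255)),(np.array([.5548,.195]),.087,.021,(255,0,255)),(np.array([.5548,.195]),.06,.042,(255,255,0))]:
    cv2.polylines(im,[np.array([wproj(c,[P[0]+r*np.cos(t),P[1]+r*np.sin(t),z]) for t in a]).round().astype(int)],True,col,1)
cv2.imwrite("pics/w4.png",np.hstack([crop(im,150,0,320,400,400,500),crop(c["image"],150,0,320,400,400,500)]))
# rim by distance transform
g=cv2.GaussianBlur(cv2.cvtColor(c["image"],cv2.COLOR_BGR2GRAY),(3,3),0)
D=cv2.distanceTransform(255-cv2.Canny(g,50,120),cv2.DIST_L2,5)
def f(p):
    q=np.array([wproj(c,[p[0]+r*np.cos(t),p[1]+r*np.sin(t),.08]) for r in(.046,.056) for t in a],np.float32)
    return np.minimum(cv2.remap(D,q[None,:,0],q[None,:,1],cv2.INTER_LINEAR)[0],8)
for d in [(0,0),(.004,.004),(-.004,-.004),(.004,-.004),(-.004,.004)]:
    r=least_squares(f,cx+d,loss="soft_l1",diff_step=1e-3); print(r.x,r.cost)
```

```text
[0.52754382 0.46795819 0.20993179]
[0.52484297 0.35258221] 231.8194042444229
[0.52483618 0.35256347] 231.9441683292389
[0.52484001 0.3525889 ] 231.78464818000793
[0.52484095 0.35259068] 231.7679227590561
[0.52484964 0.35255932] 231.824049949646
```

View pics/w4.png

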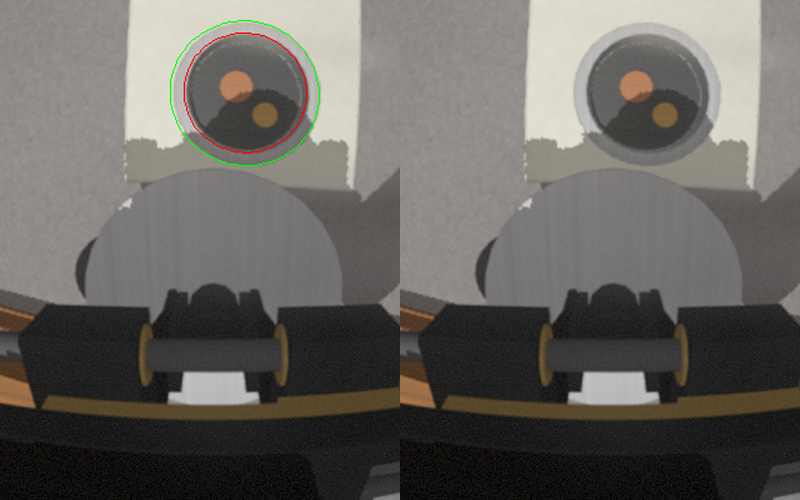

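The wrist view shows the chamber centre at about crop (245,92). The fitted rim is (0.525, 0.3526), within 2 mm of the fixed cameras' fit. Next I place the lid slowly.

>>> move_arm(targets="-0.1 -1 0 0;0 -1 0 0;0 -1 0 0;0 -1 0 0;0 -0.62 0 0;0 0 0 0;0 0 0 0")

```text
time_s: 15.72
tcp_pos: [0.5261, 0.3519, 0.2122]
ee_rot: [[0.209, -0.978, 0.001], [-0.978, -0.209, 0.001], [-0.001, -0.001, -1.0]]
wrist_force: [-0.3, 0.2, -3.2]
gripper_width: 0.266
gripper_force: 30.0
```

>>> move_arm(targets="0 0 -1 0;0 0 -1 0;0 0 -1 0;0 0 -0.7 0;0 0 -0.3 0;0 0 -0.1 0;0 0 0 0;0 0 0 0")

```text
time_s: 16.38
tcp_pos: [0.5266, 0.3542, 0.1103]
ee_rot: [[0.211, -0.977, 0.002], [-0.977, -0.211, 0.002], [-0.001, -0.002, -1.0]]
wrist_force: [0.5, 0.9, -1.1]
gripper_width: 0.27
gripper_force: 30.0
```

>>> move_arm(targets="-0.04 -0.04 -0.1 0;0 0 -0.1 0;0 0 -0.1 0;0 0 -0.1 0;0 0 0 0;0 0 0 0")

```text
time_s: 16.88
tcp_pos: [0.5247, 0.3521, 0.0989]
ee_rot: [[0.211, -0.978, -0.0], [-0.978, -0.211, -0.0], [0.0, 0.0, -1.0]]
wrist_force: [0.1, 0.5, -1.5]
gripper_width: 0.269
gripper_force: 30.0
```

>>> move_arm(targets="0 0 -0.08 0;0 0 -0.08 0;0 0 0 0;0 0 0 0")

```text
time_s: 17.22
tcp_pos: [0.5249, 0.3523, 0.0951]
ee_rot: [[0.211, -0.978, 0.0], [-0.978, -0.211, 0.0], [-0.0, -0.0, -1.0]]
wrist_force: [-0.7, -1.2, -0.8]
gripper_width: 0.269
gripper_force: 30.0
```

>>> move_arm(targets="0 0 -0.05 0;0 0 0 0;0 0 0 0")

```text
time_s: 17.47
tcp_pos: [0.5249, 0.3523, 0.095]
ee_rot: [[0.211, -0.977, 0.001], [-0.977, -0.211, 0.0], [-0.0, -0.001, -1.0]]
wrist_force: [-2.2, -0.3, 6.5]
gripper_width: 0.272
gripper_force: 30.0
```

>>> move_arm(targets="0 0 -0.04 0;0 0 0 0;0 0 0 0")

```text
time_s: 17.72
tcp_pos: [0.5249, 0.3523, 0.095]
ee_rot: [[0.211, -0.977, 0.001], [-0.977, -0.211, 0.0], [-0.0, -0.001, -1.0]]
wrist_force: [-4.7, -1.6, 9.4]
gripper_width: 0.268
gripper_force: 30.0
```

Seated at the expected height (TCP 0.095). I release, rise, and go above the dial.

>>> move_arm(targets="0 0 0.04 0;0 0 0 0;0 0 0 0;0 0 0 0;0 0 0 0;0 0 0 0;0 0 0 0;0 0 0 0;0 0 0 0;0 0 0 0", gripper=64)

```text
time_s: 18.55
tcp_pos: [0.5248, 0.3522, 0.0938]
ee_rot: [[0.211, -0.978, 0.0], [-0.978, -0.211, 0.0], [-0.0, -0.0, -1.0]]
wrist_force: [-0.2, -0.0, 0.8]
gripper_width: 0.731
gripper_force: 0.0
```

>>> move_arm(targets="0 0 0.3 0;0 0 0.8 0;0 0 1 0;0 0 1 0;0 0 1 0;0 0 1 0;0 0 0.6 0;0 -0.5 0 0;0.2 -1 0 0;0.2 -1 0 0")

```text
time_s: 19.38
tcp_pos: [0.534, 0.2889, 0.2359]
ee_rot: [[0.212, -0.977, -0.001], [-0.977, -0.212, -0.0], [-0.0, 0.001, -1.0]]
wrist_force: [-0.0, -0.3, -0.1]
gripper_width: 0.738
gripper_force: 0.0
```

>>> move_arm(targets="0.2 -1 0 0;0.2 -1 0 0;0.2 -0.7 0 0;0.1 0 0 0;0 0 0 0;0 0 0 0;0 0 0 0")

```text
time_s: 19.97
tcp_pos: [0.552, 0.2226, 0.2359]
ee_rot: [[0.211, -0.977, -0.001], [-0.977, -0.211, -0.0], [0.0, 0.001, -1.0]]
wrist_force: [0.7, 0.7, 0.4]
gripper_width: 0.736
gripper_force: 0.0
```

Run:
```python
from h import *
import pickle
c=wcap(); pickle.dump(c,open("w5.pkl","wb")); print(sense()["tcp_pos"])
# rectify: plane z=.06 orthographic map about dial, 0.5mm/px, rows=-x(up=+x), cols=-y ; print polar profiles
d=np.array([.5528,.195])
g=cv2.cvtColor(c["image"],cv2.COLOR_BGR2GRAY)
def samp(z,r,A):
    q=np.array([wproj(c,[d[0]+r*np.cos(t),d[1]+r*np.sin(t),z]) for t in A],np.float32)
    return cv2.remap(g,q[None,:,0],q[None,:,1],cv2.INTER_LINEAR)[0].astype(int)
A=np.radians(np.arange(0,360,5))
for z,r in [(.094,.010),(.094,.014),(.094,.018),(.06,.037),(.06,.042),(.06,.047),(.053,.03)]: print(z,r,*samp(z,r,A))
print(wproj(c,[*d,.094]))
# lid knob check
from knob import *
pr=lambda P:wproj(c,P); 
S=capture("scene"); ps=lambda P:proj(S,P); k=np.array([.525,.3525]); uv=hullc(ps,k,.086,.118,.012,0); print("scene knob pred",uv)
ce,st=dark(S["image"],uv[0],70); print(ce,st,fit(ps,ce,k,.086,.118,.012))
```

```text
[0.55195908 0.2228324  0.23599682]
0.094 0.01 65 60 61 61 61 63 63 62 64 60 64 61 59 56 56 57 57 58 56 56 57 56 53 53 56 53 54 55 54 55 57 62 86 106 113 113 106 88 69 59 60 60 60 64 62 59 58 61 63 63 65 62 61 63 61 65 60 62 62 62 63 65 65 66 65 66 66 63 67 66 64 66
0.094 0.014 64 65 63 63 61 63 62 59 58 59 59 59 62 63 68 71 75 85 92 93 88 89 91 93 90 86 77 70 66 59 52 56 66 93 113 115 91 67 56 58 60 60 56 60 63 62 60 62 63 65 62 62 62 63 63 65 62 63 60 65 63 65 62 65 66 66 63 64 65 65 66 68
0.094 0.018 66 64 64 64 65 69 75 76 83 83 97 129 134 133 134 133 132 132 133 134 133 135 133 134 133 131 132 131 132 130 116 74 54 76 99 104 75 59 56 58 57 60 62 62 61 63 62 61 63 60 59 60 63 61 60 61 61 56 57 62 59 66 63 63 62 64 61 67 64 66 67 66
0.06 0.037 95 95 95 90 93 92 82 83 85 81 96 105 106 108 108 107 105 114 106 140 188 130 100 104 101 103 101 98 101 95 67 67 71 70 70 73 73 77 76 79 79 83 81 86 87 89 88 89 89 87 90 87 91 94 93 94 94 95 98 93 99 94 94 96 92 96 93 97 98 97 98 95
0.06 0.042 78 77 78 78 74 75 74 72 72 82 97 99 99 101 100 99 103 101 105 127 189 117 102 102 100 97 96 94 93 78 66 65 61 62 61 66 61 68 70 70 71 70 71 73 65 69 64 57 59 57 54 54 58 50 54 53 52 55 52 54 53 57 57 56 62 61 64 64 67 72 74 74
0.06 0.047 94 78 80 91 77 74 75 88 78 99 156 101 102 104 138 103 104 143 104 109 178 136 104 103 137 106 100 98 139 69 69 76 69 62 62 93 66 68 79 73 73 75 74 67 69 65 63 57 58 57 50 54 54 53 51 51 53 53 54 51 51 57 71 56 56 70 62 67 73 74 71 74
0.053 0.03 89 89 88 89 88 86 86 86 85 84 88 87 92 122 136 134 134 131 133 135 133 134 133 134 133 132 134 131 131 132 92 80 83 80 84 83 84 84 84 82 83 85 88 83 86 84 82 79 79 81 79 77 78 78 74 78 77 79 77 79 78 80 80 81 82 84 81 84 87 88 88 88
[324.80817647 161.08449529]
scene knob pred (array([415.81694866, 158.46892   ]), 84.46744226012379)
[415.5        159.18181818] [412 154   8  11  66] [0.52735913 0.35032293]
```

Run:
```python
from h import *
import pickle
c=pickle.load(open("w5.pkl","rb")); d=np.array([.5529,.1951]); g=cv2.cvtColor(c["image"],cv2.COLOR_BGR2GRAY)
def ortho(z,n=101,s=.001):
    q=np.array([[wproj(c,[d[0]+(n//2-i)*s,d[1]+(n//2-j)*s,z]) for j in range(n)] for i in range(n)],np.float32)
    return cv2.remap(g,q[...,0],q[...,1],cv2.INTER_LINEAR)
def blob(I,th,lo,hi,a0,a1):
    i,j=np.mgrid[:101,:101]; x=(50-i);y=(50-j); r=np.hypot(x,y); a=np.degrees(np.arctan2(y,x))%360
    m=(I>th)&(r>lo)&(r<hi)&(a>a0)&(a<a1); X,Y=x[m].mean(),y[m].mean(); return X,Y,m.sum(),np.degrees(np.arctan2(Y,X))
print("tab",blob(ortho(.06),145,34,49,85,118)); print("ptr",blob(ortho(.094),85,6,21,155,190))
I=ortho(.094); i,j=np.mgrid[:101,:101]; x=50-i;y=50-j
m=(I>85)&(np.hypot(x,y)<22)&(np.hypot(x,y)>5)&(abs(np.degrees(np.arctan2(y,x))%360-172)<18); P=np.c_[x[m],y[m]].astype(np.float32); print("ptr line",cv2.fitLine(P,cv2.DIST_HUBER,0,.01,.01).ravel(), P.min(0),P.max(0))
print(sense()["joints"])
```

```text
tab (np.float64(-6.821782178217822), np.float64(40.35643564356435), np.int64(101), np.float64(99.59448165595397))
ptr (np.float64(-12.327586206896552), np.float64(1.5689655172413792), np.int64(58), np.float64(172.74680538727466))
ptr line [  0.9497562   -0.31299058 -12.009292     1.6800319 ] [-20.  -1.] [-5.  9.]
[ 3.75601718e+01  1.86480134e+01 -2.66755560e+00 -9.20940357e-03
 -6.87076423e+01 -2.53307980e+01]
```

Pointer at 172.7°, tab at 99.6° (radius 41 mm, as expected), so the dial needs −73°. I align the fingers across the bar and descend.

>>> move_arm(targets="0.04 -0.5 0 1;0 -0.6 0 1;0 0 0 1;0 0 0 1;0 0 0 1;0 0 0 1;0 0 0 1;0 0 0 1;0 0 0 1;0 0 0 1", gripper=48)

```text
time_s: 20.9
tcp_pos: [0.5531, 0.1954, 0.2361]
ee_rot: [[0.887, -0.462, -0.0], [-0.462, -0.887, -0.0], [-0.0, 0.0, -1.0]]
wrist_force: [-0.0, 0.7, 0.7]
gripper_width: 0.554
gripper_force: 0.0
```

>>> move_arm(targets="0 0 0 1;0 0 0 1;0 0 0 1;0 0 0 1;0 0 0 0.1;0 0 0 0;0 0 0 0")

```text
time_s: 21.48
tcp_pos: [0.5532, 0.1951, 0.2362]
ee_rot: [[0.992, -0.129, -0.0], [-0.129, -0.992, -0.0], [-0.0, 0.0, -1.0]]
wrist_force: [-0.3, -0.8, -0.4]
gripper_width: 0.549
gripper_force: 0.0
```

>>> move_arm(targets="0 0 -1 0;0 0 -1 0;0 0 -1 0;0 0 -1 0;0 0 -1 0;0 0 -0.8 0;0 0 -0.5 0;0 0 -0.3 0;0 0 0 0;0 0 0 0")

```text
time_s: 22.32
tcp_pos: [0.5536, 0.1949, 0.0716]
ee_rot: [[0.992, -0.128, 0.0], [-0.128, -0.992, -0.0], [0.0, 0.0, -1.0]]
wrist_force: [0.1, 0.6, 0.7]
gripper_width: 0.552
gripper_force: 0.0
```

>>> move_arm(targets="0 0 0 0;0 0 0 0;0 0 0 0;0 0 0 0;0 0 0 0;0 0 0 0;0 0 0 0;0 0 0 0", gripper=0)

```text
time_s: 22.98
tcp_pos: [0.5536, 0.1958, 0.0716]
ee_rot: [[0.992, -0.127, 0.001], [-0.127, -0.992, 0.002], [0.001, -0.002, -1.0]]
wrist_force: [-0.9, 4.6, -0.0]
gripper_width: 0.155
gripper_force: 30.0
```

>>> move_arm(targets="0 0.03 0 -0.5;0 0 0 -1;0 0 0 -1;0 0 0 -1;0 0 0 -1;0 0 0 -1;0 0 0 -1;0 0 0 -0.5;0 0 0 0;0 0 0 0")

```text
time_s: 23.82
tcp_pos: [0.5536, 0.1959, 0.0716]
ee_rot: [[0.74, -0.673, 0.001], [-0.673, -0.74, 0.001], [0.0, -0.001, -1.0]]
wrist_force: [-1.1, 3.1, 2.0]
gripper_width: 0.157
gripper_force: 30.0
```

>>> move_arm(targets="0 0 0 -1;0 0 0 -1;0 0 0 -1;0 0 0 -1;0 0 0 -1;0 0 0 -1;0 0 0 -1;0 0 0 -0.6;0 0 0 0;0 0 0 0")

```text
time_s: 24.65
tcp_pos: [0.5535, 0.1959, 0.0716]
ee_rot: [[0.17, -0.985, 0.001], [-0.985, -0.17, 0.001], [-0.001, -0.001, -1.0]]
wrist_force: [-1.1, 3.8, 2.6]
gripper_width: 0.158
gripper_force: 30.0
```

>>> move_arm(targets="0 0 0 0;0 0 0 0;0 0 0 0;0 0 0 0;0 0 0 0;0 0 0 0;0 0 0 0", gripper=48)

```text
time_s: 25.23
tcp_pos: [0.5532, 0.1953, 0.0712]
ee_rot: [[0.168, -0.986, -0.0], [-0.986, -0.168, -0.0], [0.0, 0.0, -1.0]]
wrist_force: [0.0, 0.5, 0.4]
gripper_width: 0.534
gripper_force: 0.0
```

>>> move_arm(targets="0 0 0.4 0;0 0 1 0;0 0 1 0;0 0 1 0;0 0 1 0;0 0 1 0;0 0 1 0;0 1 0.3 0;0 0.1 0 0;0 0 0 0")

```text
time_s: 26.07
tcp_pos: [0.5532, 0.224, 0.2399]
ee_rot: [[0.169, -0.986, 0.001], [-0.986, -0.169, 0.001], [-0.001, -0.002, -1.0]]
wrist_force: [-0.4, -0.5, -1.1]
gripper_width: 0.552
gripper_force: 0.0
```

Run:
```python
from h import *
c=wcap(); d=np.array([.5536,.1955]); g=cv2.cvtColor(c["image"],cv2.COLOR_BGR2GRAY); print(sense()["tcp_pos"],sense()["time_s"])
def ortho(z,n=101,s=.001):
    q=np.array([[wproj(c,[d[0]+(n//2-i)*s,d[1]+(n//2-j)*s,z]) for j in range(n)] for i in range(n)],np.float32)
    return cv2.remap(g,q[...,0],q[...,1],cv2.INTER_LINEAR)
A=np.radians(np.arange(70,131,3))
for z,r in [(.094,9),(.094,12),(.094,15),(.094,18),(.06,38),(.06,42),(.06,46)]:
    I=ortho(z); print(z,r,*[int(I[int(round(50-r*np.cos(a))),int(round(50-r*np.sin(a)))]) for a in A])
from knob import *
S=capture("scene"); ps=lambda P:proj(S,P); k=np.array([.525,.3525])
uv=hullc(ps,k,.086,.118,.012,0)[0]; ce,st=dark(S["image"],uv,70); print("knob",ce,fit(ps,ce,k,.086,.118,.012))
```

```text
[0.552781   0.22308036 0.23888283] 26.1167
0.094 9 61 63 61 61 69 69 87 87 106 106 118 118 118 115 113 89 89 72 68 68 60
0.094 12 59 59 58 56 56 62 79 79 100 100 114 123 123 102 102 80 64 65 58 58 55
0.094 15 110 88 105 75 63 66 66 80 124 160 183 183 175 145 98 98 65 63 61 69 87
0.094 18 137 132 117 97 97 77 68 67 85 107 119 119 131 95 72 65 65 76 101 123 134
0.06 38 103 103 102 102 101 102 103 104 101 159 193 189 175 111 99 104 99 101 99 99 100
0.06 42 100 101 105 106 105 105 103 106 102 130 191 191 127 102 100 102 105 102 101 100 99
0.06 46 159 106 108 107 107 130 147 107 107 141 191 188 124 103 105 105 106 145 131 101 101
knob [415.5        159.18181818] [0.52735913 0.35032293]
```

The pointer and tab both read about 101.5°, the lid's knob is where it was placed, and the arm is clear.

```bash
python3 -c "
from station import *
print(finish_job())"
```

```text
the job is handed in; nothing more can be done
None
```

The lid is seated on the chamber rim, the dial's pointer is within about 1° of the set tab by my measurements, the arm is clear, and I handed the job in at about 26 s; no verdict came back.

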